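# Power up the lamp test and hold its key

### The arm

A 6-joint arm with a two-finger parallel gripper is mounted at the origin on the work surface. World frame = base frame: x ahead of the robot, y to its left, z up, the work surface at z = 0. Lengths are in mm, angles in rad, forces in N, time in s.
With the tool pointing down it reaches from about 350 to 775 mm from the base axis. Payload 7.3 kg.
Tool frame: the origin (TCP) lies between the finger pads; the fingertips stand 25 mm ahead of it and the grasp point (between the pads) lies 6 mm ahead of it; z points along the fingers, y is the direction in which the jaws open and shut (so a half turn about z gives the same grasp; the last joint's range is limited). The gripper opens to 92 mm and grips with 3 to 60 N. Pads are 19 mm wide; open, the fingers measure 130 mm over their backs; the gripper's body (75 mm by 190 mm) begins 47 mm behind the grasp point.
Start: joints at [-1.255, 0.342, 1.524, -0, 1.275, -0.146], TCP at [233.943, -470.014, 251.741] pointing down, gripper open.
Joint ranges: [-2.53, 2.53], [-0.77, 2.02], [0.04, 2.7], [-1, 4.14], [0.28, 2.66], [-3.11, 3.11]. Speed limits (rad/s): [2.57, 2.57, 3.14, 3.14, 3.14, 3.14].

### API

Orientations are given as [roll, pitch, yaw] about the fixed x, y, z axes, in that order (R = Rz(yaw) Ry(pitch) Rx(roll)).
In Python, from plant import get_obs, capture, calibration, close_job gives the robot as it stands. The module is installed in compiled form; this text tells all that it offers.
- The arm moves only by the shell command python3 -m jog 'ROWS'. ROWS is JSON, one flat list of numbers, 5 for each row, row after row: the closure, from 0 (fully open) to 1 (shut), then the shift along the tool's x, y, z in mm, then the turn about the tool's z in degrees. In form: [fingers, tx, ty, tz, yaw, fingers, tx, ty, tz, yaw, ...]. A call has 1 to 5 rows; each row shifts and turns the pose as measured when the row begins, along the tool's axes as they then stand; what a row does not reach is not made up. A row lasts 1/10 s, in which the tool goes at most 50 mm and 8.59 degrees, less where a joint would pass 70% of its speed; a pose out of reach is approached as far as the arm can. A call is refused whole if a number of a shift passes 50 or a number of a turn 8.59, either way. A call with a gripper value outside its range is refused whole. The fingers move at their own pace and stop on an object; the grip force is fixed at half the most. Time passes only in rows, so rows that do not move let the fingers close. It gives the time, the measured TCP pose, the force and the opening at its end, in the units of the state.
- get_obs(): the state, without advancing time (a new reading comes with each control period).
- capture(name): name is "side" or "top"; returns (picture, depth): 400x640x3 uint8, red, green, blue; 400x640 float32, mm along the optical axis (not along the pixel's ray), 0 where there is no reading.
- calibration(name): a dict with "fovy" (degrees; the focal length in pixels is half the picture's height over the tangent of half this angle, whatever the lens; pixels are square), "cx", "cy" (the principal point, pixels), "k1" (the pictures are not rectified: a ray, as slopes to the right and down, at radius r is drawn at 1 + k1 r^2 times it, then the intrinsics apply), "R" (3x3) and "t" (3): a world point X has camera coordinates R X + t. Camera axes: x right, y down, z forward; pixel columns grow to the right and rows downward; lengths in mm; the calibration is good to about 2 mm. A picture is of the moment at which its call begins. calibration takes no time and is no camera call.
- close_job(): hands the job in, once; it reports no verdict.
The state is a dict: "time": time; "joint_positions": joint angles; "dq": joint speeds; "tau": joint torques, N m; "tool_pos": TCP position; "tcp_rot": TCP orientation; "contact_force": force on the tool from outside, world axes, zero at the start; "moment": the same for the moment, N m; "grip_width": finger opening in mm.
Only numpy, scipy, OpenCV 4.12 (cv2) and the standard library are available. Lean on these libraries where they do the work, as an engineer would, in place of code of your own. Each camera call takes 0.05 s, during which the arm holds its last target.

### The job

Bring up the lamp on the electrical test bench, pressing with closed fingertips: push down the raised half of the mains rocker on the console until it is fully over, then press the flat round start button fully in (it stays in), then press the rectangular spring key on the wooden lamp board fully down and keep it down: the program finishes while still holding the key down. Use them only in this order, never press the domed mushroom stop button, do not pick up or shift the lamp board, and leave the adapter, the meter and the screwdriver where they are.

Things in the scene. Friction and masses are not known exactly. Their poses are not given: they have to be found in the camera images.
- console: Grey fixed console, 170 mm (its x) by 290 (its y), top 50 mm above the bench. Origin at the centre of its underside; x away from the robot at yaw 0. Three aluminium modules (108 by 76 by 6 mm, same yaw) lie on it in a row at x = -25 mm, y = -88, 0, +88 mm; which control is in which place varies, as does whether the console stands left or right of the lamp board.
- mains_rocker (a joint): Mains rocker: black paddle 60 mm long (console x) by 34 wide in a grey frame, pivoted at its middle. Angle in rad: about 0 off (half on the console's +x side raised 0.2 rad), 0.4 fully over (that half down 0.2). No spring, stays where left; 1.5 N at the end moves it, 4 N near the pivot. Pivot 70 mm above the bench, paddle face 8 mm above it; frame top at 66 mm.
- rocker_raised (a point): Point on the raised half's upper face, 25 mm from the pivot along the paddle (5 mm from its end), on its centre line; moves with the paddle. About 83 mm above the bench when off, 73 mm when fully over.
- start_button (a joint): Start button: flat-topped black round button 30 mm across in a round grey collar 44 mm across. Depth pressed in m: 0 out, 0.007 fully in. No spring: it stays where pushed; about 3 N moves it.
- start_top (a point): Centre of the start button's flat top; 76 mm above the work surface when out, 69 mm fully in (collar top at 64 mm).
- stop_button (a joint): Stop button: black domed mushroom head 42 mm across on a thinner stem, sprung. Depth pressed in m, 0 to 0.006. Not to be pressed.
- stop_top (a point): Top of the stop button's dome, about 85 mm above the work surface.
- lamp_board: Loose plywood board, 120 mm (its x) by 220 (its y), 18 thick, about 0.8 kg. Origin at the centre of its underside, z up. At y = +60 mm a white bulb 60 mm across in a holder, top 145 mm above the bench; at y = -60 mm the spring key in a grey housing 50 by 44 mm, top 36 mm above the bench; two brass posts 32 mm high at x = +-42 mm, y = 0.
- lamp_key (a joint): Spring key on the lamp board: black, 36 mm (board x) by 26 mm (board y). Depth pressed in m: 0 up, 0.006 fully down. Springs back when let go; 1 N starts it, 4 N holds it fully down.
- key_top (a point): Centre of the spring key's flat top; 46 mm above the work surface when up, 40 mm fully down. Its x axis is the lamp board's x.
- adapter: Bystander: loose grey plug adapter, round, 24 mm across, 40 mm tall, standing on the rear (+x) strip of the console. Origin at the centre of its underside.
- meter: Bystander: loose black hand-held multimeter lying beyond the work, 85 by 165 by 34 mm. Origin at the centre of its underside.
- screwdriver: Bystander: loose screwdriver lying beyond the work, along its own x. Origin on its underside.

How it is judged (in metres and radians):
On the way, in this order (a step that is already met when the one before it is completed fails the run):
1. the mains rocker is pushed fully over (above 0.32 rad) (value of joint mains_rocker above 0.32 rad), for 0.2 s.
2. then the start button is pressed in (deeper than 5 mm) (value of joint start_button above 0.005 m), for 0.2 s.
3. then the spring key is held down by the fingers (deeper than 4.5 mm) (value of joint lamp_key above 0.0045 m and contact force between the fingers and lamp_key_c0 above 1 N), for 0.3 s.
At the end, for the whole second after the job is handed in: Rocker over by more than 0.32 of 0.4 rad, start button in by more than 5 of 7 mm, and the fingers hold the spring key down by more than 4.5 of 6 mm with more than 1 N; stop button up; lamp board, adapter and meter within 20 mm and screwdriver within 30 mm of where they were (all of step 3 and value of joint mains_rocker above 0.32 rad and value of joint start_button above 0.005 m and value of joint stop_button below 0.002 m and distance of each of lamp_board, adapter, meter from where it was at the start of the episode below 0.02 m and linear speed of lamp_board below 0.02 m/s and distance of screwdriver from where it was at the start of the episode below 0.03 m); the arm keeps its last pose, push and grip.
It fails at once if the start button is pressed (over 3 mm) while the mains rocker is not over (value of joint start_button above 0.003 m and value of joint mains_rocker below 0.3 rad).
It fails at once if the spring key is pressed (over 2.5 mm) while the start button is not in (value of joint lamp_key above 0.0025 m and value of joint start_button below 0.0045 m).
It fails at once if the stop button is pressed (over 2.5 mm) (value of joint stop_button above 0.0025 m).
It fails at once if the lamp board is lifted (over 10 mm), tipped (over 0.15 rad) or shifted (over 25 mm) (height (world z) of lamp_board above 0.01 m or angle between lamp_board's own z axis and vertical above 0.15 rad or distance of lamp_board from where it was at the start of the episode above 0.025 m).
It fails at once if the adapter is knocked over or moved (over 25 mm), or the meter or screwdriver is moved (over 35 mm) (distance of adapter from where it was at the start of the episode above 0.025 m or angle between adapter's own z axis and vertical above 0.5 rad or distance of any of meter, screwdriver from where it was at the start of the episode above 0.035 m).
It also fails if it takes over 45 s, if anything falls off the work surface, if the arm or the gripper's body presses on something with over 40 N, if the wrist force passes 120 N, or if a joint passes its speed limit or range.

## Working session

There is one attempt and no reset: what is moved stays moved. The work goes in short steps, Python scripts to look and compute and a shell command to move; the robot and the scene stay as the last step left them, time stands still between calls to the robot, and variables do not carry over. Pictures are saved under pics/ and viewed, and the job is handed in when it is done.

```bash
mkdir -p pics; cat > h.py <<'E'
import numpy as np, cv2
from plant import get_obs, capture, calibration, close_job
def K(n):
    c=calibration(n); f=200/np.tan(np.radians(c["fovy"])/2); return c,f
def ray(n,u,v):
    c,f=K(n); x=(u-c["cx"])/f; y=(v-c["cy"])/f
    rd=np.hypot(x,y); r=rd
    for _ in range(30): r=rd/(1+c["k1"]*r*r)
    s=r/rd if rd>0 else 1
    R=np.array(c["R"]); t=np.array(c["t"])
    return -R.T@t, R.T@np.array([x*s,y*s,1.])
def onz(n,u,v,z):
    o,d=ray(n,u,v); return o+d*(z-o[2])/d[2]
def atd(n,u,v,dep):
    o,d=ray(n,u,v); return o+d*dep
def pix(n,X):
    c,f=K(n); p=np.array(c["R"])@np.array(X,float)+np.array(c["t"]); a=p[:2]/p[2]; a=a*(1+c["k1"]*(a@a)); return a*f+[c["cx"],c["cy"]]
E
python3 - <<'E'
from h import *
o=get_obs(); print({k:np.round(v,3).tolist() for k,v in o.items()})
for n in("top","side"):
    p,d=capture(n); cv2.imwrite(f"pics/{n}0.png",p[:,:,::-1]); np.savez(f"{n}0.npz",p=p,d=d)
    c,f=K(n); print(n,f,c["cx"],c["cy"],c["k1"],ray(n,320,200))
E
```

```text
{'time': 0.0, 'joint_positions': [-1.255, 0.343, 1.525, -0.0, 1.275, -0.146], 'dq': [-0.0, -0.001, 0.002, -0.001, 0.001, -0.0], 'tau': [-0.002, -43.125, -24.423, 0.072, 0.056, -0.0], 'tool_pos': [233.812, -469.638, 251.026], 'tcp_rot': [-3.14, -0.0, 0.462], 'contact_force': [0.248, -0.382, -0.616], 'moment': [0.037, 0.006, -0.007], 'grip_width': 91.398}
top 456.97526722967365 321.8073993678978 192.64146663407408 -0.10772310314934716 (array([ 433.99224555,   -1.91945935, 1029.99550349]), array([ 0.17882437,  0.01839251, -0.98384883]))
side 384.4047245060432 320.1787742059837 200.21383102956804 -0.0867406756151351 (array([ 471.55198304, -455.9071689 ,  612.66165239]), array([ 0.20206188,  0.65162183, -0.73113645]))
```

View pics/top0.png

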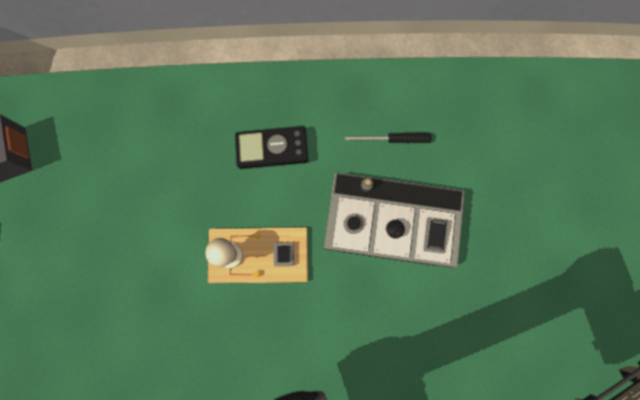

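View pics/side0.png

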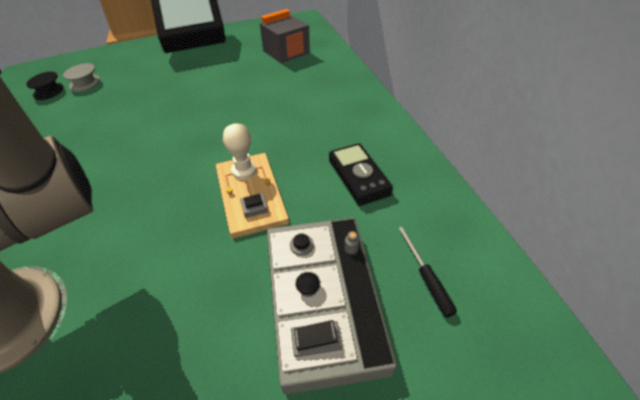

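The top view shows the lamp board at about (258,255) with its key at (284,254). On the console the start button is at (355,223), the stop dome at (396,229) and the rocker at (437,235). I'll zoom in to measure.

```bash
python3 - <<'E'
from h import *
T=np.load("top0.npz")["p"]; S=np.load("side0.npz")["p"]
cv2.imwrite("pics/tz.png",cv2.resize(T[165:295,200:480],None,fx=2.8,fy=2.8,interpolation=cv2.INTER_CUBIC)[:,:,::-1])
cv2.imwrite("pics/sz.png",cv2.resize(S[180:390,210:400],None,fx=2.8,fy=2.8,interpolation=cv2.INTER_CUBIC)[:,:,::-1])
def comps(n,I,m,amin,z,box):
    x0,y0,x1,y1=box
    mm=np.zeros_like(m,np.uint8); mm[y0:y1,x0:x1]=m[y0:y1,x0:x1]
    cs,_=cv2.findContours(mm,cv2.RETR_LIST,cv2.CHAIN_APPROX_NONE)
    for c in cs:
        if cv2.contourArea(c)<amin: continue
        (u,v),wh,a=cv2.minAreaRect(c); print(n,np.round([u,v,*wh,a],1),cv2.contourArea(c),"P",np.round(onz(n,u,v,z),1), "box",[np.round(onz(n,*q,z)[:2]).tolist() for q in cv2.boxPoints(((u,v),wh,a))])
for n,I,bx in(("top",T,[(335,200,378,250),(378,205,414,255),(417,205,460,262),(270,238,300,270)]),("side",S,[(285,228,320,258),(290,265,330,302),(285,315,350,360),(238,190,270,218)])):
    g=I.max(2)
    for b,z,nm,th in zip(bx,(76,78,76,46),("start","stop","rocker","key"),(70,60,70,60)):
        print(nm); comps(n,I,(g<th),30,z,b)
h=cv2.cvtColor(T,cv2.COLOR_RGB2HSV)
print("board"); m=((h[...,0]<25)&(h[...,1]>70)&(h[...,2]>100)); m=cv2.morphologyEx(m.astype(np.uint8),cv2.MORPH_CLOSE,np.ones((25,25))); comps("top",T,m,500,18,(195,215,320,295))
print("console"); ng=(~((h[...,0]>55)&(h[...,0]<95)&(h[...,1]>80))); comps("top",T,cv2.morphologyEx(ng.astype(np.uint8),cv2.MORPH_OPEN,np.ones((5,5))),500,50,(315,165,475,275))
E
```

```text
start
top [354. 223.  12.  12.  90.] 118.5 P [556.7 -54.6  76. ] box [[570.0, -42.0], [569.0, -68.0], [544.0, -67.0], [544.0, -42.0]]
stop
top [395.4 228.3  16.1  15.7  63.4] 196.5 P [ 543.2 -140.8   78. ] box [[552.0, -119.0], [566.0, -149.0], [535.0, -163.0], [521.0, -133.0]]
rocker
top [436.8 234.5  15.4  25.6   7.1] 328.5 P [ 528.2 -227.7   76. ] box [[504.0, -207.0], [557.0, -217.0], [552.0, -249.0], [499.0, -239.0]]
top [442.5 207.    4.   33.   90. ] 63.0 P [ 586.2 -243.6   76. ] box [[591.0, -209.0], [590.0, -279.0], [581.0, -279.0], [583.0, -208.0]]
key
top [283.  253.5  15.   10.   90. ] 136.5 P [497.9  98.2  46. ] box [[514.0, 109.0], [514.0, 87.0], [482.0, 88.0], [482.0, 109.0]]
start
side [301.5 242.5  15.   15.   90. ] 182.0 P [557.8 -62.7  76. ] box [[550.0, -43.0], [575.0, -51.0], [565.0, -82.0], [541.0, -74.0]]
stop
side [307.5 283.5  21.   21.   90. ] 356.5 P [ 543.5 -145.    78. ] box [[533.0, -121.0], [565.0, -132.0], [553.0, -168.0], [522.0, -158.0]]
rocker
side [315.7 335.9  22.4  41.8  77.2] 726.0 P [ 529.2 -231.1   76. ] box [[500.0, -211.0], [562.0, -217.0], [557.0, -251.0], [498.0, -245.0]]
key
side [252.9 201.3  10.7  15.8  76. ] 140.5 P [498.9  90.7  46. ] box [[483.0, 106.0], [515.0, 106.0], [514.0, 76.0], [483.0, 76.0]]
board
top [257.5 254.5  99.   55.    0. ] 5264.5 P [498.5 157.7  18. ] box [[440.0, 268.0], [562.0, 270.0], [557.0, 47.0], [437.0, 49.0]]
console
top [395.2 219.5 136.9  79.9   8.1] 10576.0 P [ 565.5 -145.4   50. ] box [[505.0, 15.0], [678.0, -14.0], [628.0, -311.0], [456.0, -273.0]]
```

View pics/tz.png

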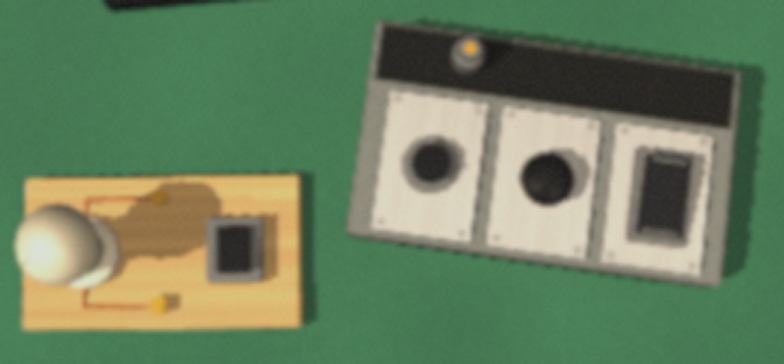

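View pics/sz.png

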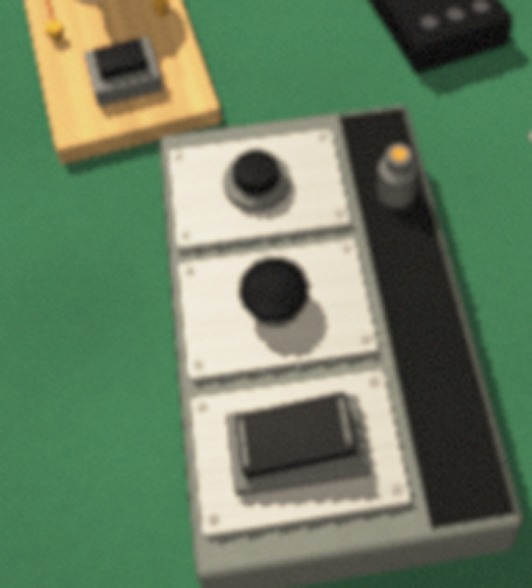

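```bash
cat >> h.py <<'E'
def go(x,y,z):
    o=get_obs(); p=np.array(o["tool_pos"]); from scipy.spatial.transform import Rotation as Ro
    R=Ro.from_euler("xyz",o["tcp_rot"]).as_matrix(); print("t",o["time"],"pos",p.round(1),"yaw",np.degrees(o["tcp_rot"]).round(1),"F",np.round(o["contact_force"],1),"g",round(float(o["grip_width"]),1),"-> tool shift",(R.T@(np.array([x,y,z])-p)).round(1))
E
python3 -m jog '[1,0,0,0,7.2, 1,0,0,0,7.2, 1,0,0,0,7.2, 1,0,0,0,7.2, 1,0,0,0,7]'; python3 -c "
from h import *
go(551.5,-232,155)"
```

```text
time: 0.6
tool_pos: [233.5, -468.5, 248.9]
tcp_rot: [-3.136, 0.003, -0.186]
contact_force: [-0.2, -0.2, -0.9]
grip_width: 56.6
t 0.6 pos [ 233.5 -468.5  248.9] yaw [-179.7    0.2  -10.6] F [-0.2 -0.2 -0.9] g 56.6 -> tool shift [ 269.2 -290.6   94.7]
```

```bash
python3 -m jog '[1,34,-36,0,0, 1,34,-36,0,0, 1,34,-36,0,0, 1,34,-36,0,0, 1,34,-36,0,0]' >/dev/null; python3 -m jog '[1,34,-36,0,0, 1,34,-36,0,0, 1,30,-36,0,0, 1,0,0,0,0]';  python3 -c "
from h import *
go(551.5,-232,125)"
```

```text
time: 1.5
tool_pos: [557.3, -231.3, 244.9]
tcp_rot: [-3.133, 0.008, -0.197]
contact_force: [0.1, -0.5, -0.6]
grip_width: 0.7
t 1.5 pos [ 557.3 -231.3  244.9] yaw [-179.5    0.5  -11.3] F [ 0.1 -0.5 -0.6] g 0.7 -> tool shift [ -4.6   2.9 120. ]
```

```bash
python3 -m jog '[1,-5,2,30,-2, 1,0,0,30,0, 1,0,0,30,0, 1,0,0,20,0, 1,0,0,0,0]';  python3 - <<'E'
from h import *
go(551.5,-232,110)
for n,s in(("top",(165,295,330,480)),("side",(180,390,210,400))):
    p,d=capture(n); cv2.imwrite(f"pics/{n}1.png",cv2.resize(p[s[0]:s[1],s[2]:s[3]],None,fx=2.8,fy=2.8,interpolation=cv2.INTER_CUBIC)[:,:,::-1])
E
```

```text
time: 2.0
tool_pos: [550.7, -230.2, 130.1]
tcp_rot: [-3.133, 0.01, -0.157]
contact_force: [-0.1, 0.0, -0.3]
grip_width: 0.5
t 2.0 pos [ 550.7 -230.2  130.1] yaw [-179.5    0.6   -9. ] F [-0.1  0.  -0.3] g 0.5 -> tool shift [ 1.3  1.8 20.1]
```

View pics/side1.png

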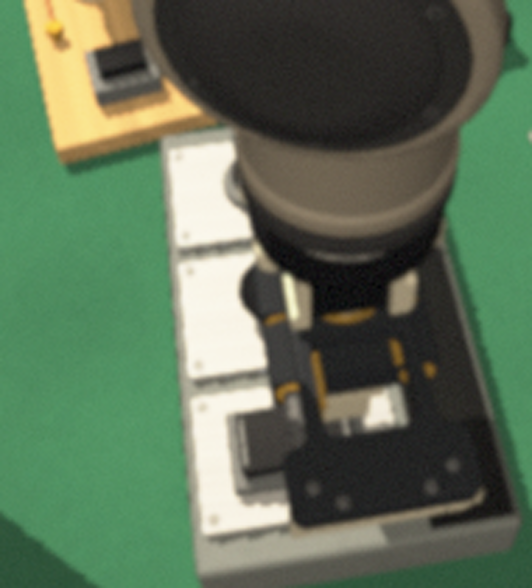

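View pics/top1.png

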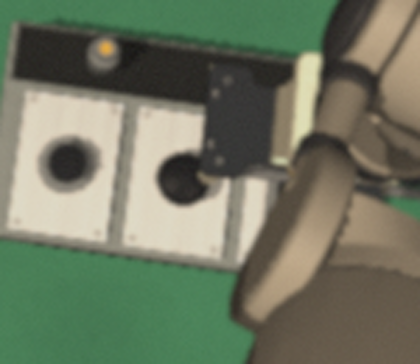

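Both views show the closed gripper above the rocker's raised half, with its body clear of the stop dome. I'll push down in small steps.

```bash
python3 -m jog '[1,1,1,12,0, 1,0,0,9,0, 1,0,0,4,0]'; python3 -m jog '[1,0,0,4,0, 1,0,0,3,0, 1,0,0,3,0]'
```

```text
time: 2.4
tool_pos: [554.8, -233.8, 110.4]
tcp_rot: [-3.137, -0.002, -0.158]
contact_force: [-0.5, -0.2, 0.6]
grip_width: 0.5
time: 2.7
tool_pos: [556.5, -234.3, 101.2]
tcp_rot: [-3.139, -0.006, -0.158]
contact_force: [0.4, -0.0, 3.3]
grip_width: 0.4
```

```bash
python3 -m jog '[1,-4,0,1,0, 1,-2,0,2,0, 1,0,0,2,0]'; python3 -m jog '[1,0,0,2,0, 1,0,0,1,0]'
```

```text
time: 3.0
tool_pos: [553.1, -234.0, 99.3]
tcp_rot: [-3.141, -0.015, -0.158]
contact_force: [-4.9, 4.2, 19.2]
grip_width: 0.4
time: 3.2
tool_pos: [553.0, -233.9, 99.8]
tcp_rot: [3.141, -0.017, -0.157]
contact_force: [-0.4, 1.5, 6.9]
grip_width: 0.4
```

```bash
python3 -m jog '[1,0,0,3,0, 1,0,0,2,0, 1,0,0,0,0]'; python3 -m jog '[1,0,0,-15,0, 1,0,0,-30,0, 1,0,0,-40,0, 1,0,0,0,0]'; python3 -c "
from h import *
go(557,-56,165)"
```

```text
time: 3.5
tool_pos: [552.7, -233.8, 100.4]
tcp_rot: [3.14, -0.02, -0.157]
contact_force: [0.9, 0.4, -0.1]
grip_width: 0.4
time: 3.9
tool_pos: [547.0, -232.2, 185.4]
tcp_rot: [-3.141, -0.009, -0.157]
contact_force: [1.1, 0.3, 1.3]
grip_width: 0.6
t 3.9 pos [ 547.  -232.2  185.4] yaw [-180.    -0.5   -9. ] F [1.1 0.3 1.3] g 0.6 -> tool shift [ -17.7 -175.6   20.4]
```

```bash
python3 -m jog '[1,-4,-35,0,0, 1,-4,-35,0,0, 1,-4,-35,0,0, 1,-4,-35,0,0, 1,-2,-35,0,0]'; python3 -m jog '[1,0,0,0,0]';python3 - <<'E'
from h import *
go(557,-56,120)
for n,s in(("top",(165,295,330,480)),("side",(180,390,210,400))):
    p,d=capture(n); np.savez(f"{n}2.npz",p=p,d=d); cv2.imwrite(f"pics/{n}2.png",cv2.resize(p[s[0]:s[1],s[2]:s[3]],None,fx=2.8,fy=2.8,interpolation=cv2.INTER_CUBIC)[:,:,::-1])
# paddle height profile before/after from side depth
ex=np.array([.987,-.161]);c=np.array([529,-228.5])
for k in(0,2):
    d=np.load(f"side{k}.npz")["d"]; r=[]
    for s in(-24,-16,-8,0,8,16,24):
        u,v=pix("side",[*(c+s*ex),77]).round().astype(int); r.append(np.median([atd("side",uu,vv,d[vv,uu])[2] for uu in(u-1,u,u+1) for vv in(v-1,v,v+1)]))
    print(k,np.round(r,1))
E
```

```text
time: 4.4
tool_pos: [552.1, -55.7, 181.9]
tcp_rot: [3.141, -0.001, -0.165]
contact_force: [1.2, -0.5, -0.6]
grip_width: 0.1
time: 4.5
tool_pos: [551.0, -51.8, 180.9]
tcp_rot: [-3.141, 0.002, -0.161]
contact_force: [0.1, -0.9, -0.6]
grip_width: 0.4
t 4.5 pos [551.  -51.8 180.9] yaw [-1.8e+02  1.0e-01 -9.2e+00] F [ 0.1 -0.9 -0.6] g 0.4 -> tool shift [ 6.8  3.2 60.9]
0 [75.1 75.9 78.2 78.4 79.1 80.8 82.2]
2 [84.5 82.3 80.2 79.3 76.9 75.9 74.2]
```

View pics/side2.png

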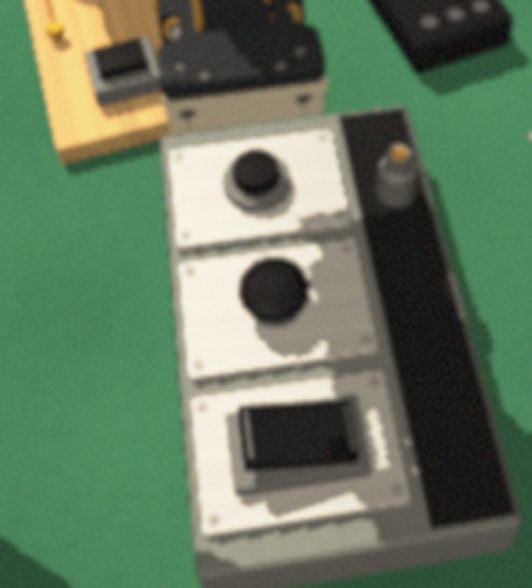

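View pics/top2.png

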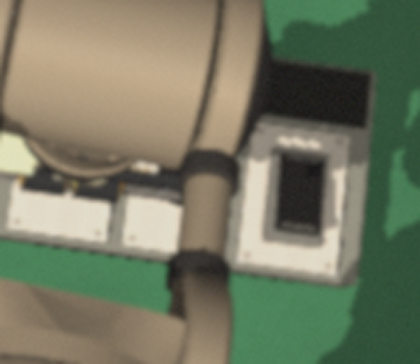

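The side depth profile now falls by 0.21 rad toward +x, where before it rose, so the rocker is fully over. Next is the start button, which is at (257,170) in the side crop and still out.

```bash
python3 -m jog '[1,7,3,25,0, 1,0,0,25,0, 1,0,0,15,0, 1,0,0,0,0]'; python3 -c "
from h import *
go(557,-56,105)"
```

```text
time: 5.0
tool_pos: [556.7, -64.6, 113.3]
tcp_rot: [3.138, 0.002, -0.167]
contact_force: [-0.3, -0.3, -0.3]
grip_width: 0.5
t 5.0 pos [556.7 -64.6 113.3] yaw [ 1.798e+02  1.000e-01 -9.600e+00] F [-0.3 -0.3 -0.3] g 0.5 -> tool shift [-1.1 -8.5  8.3]
```

```bash
python3 -m jog '[1,-1,-8,0,0, 1,0,0,0,0]'; python3 -m jog '[1,0,0,7,0, 1,0,0,4,0, 1,0,0,3,0]';  python3 -m jog '[1,0,0,3,0, 1,0,0,3,0, 1,0,0,2,0]'; python3 -c "
from h import *
go(557,-56,94)"
```

```text
time: 5.2
tool_pos: [556.9, -58.0, 113.6]
tcp_rot: [3.138, 0.003, -0.17]
contact_force: [-0.2, -1.4, 0.3]
grip_width: 0.5
time: 5.5
tool_pos: [558.2, -58.5, 101.0]
tcp_rot: [3.137, -0.002, -0.17]
contact_force: [0.2, 0.9, 2.8]
grip_width: 0.5
time: 5.8
tool_pos: [558.3, -58.5, 93.8]
tcp_rot: [3.137, -0.003, -0.169]
contact_force: [-7.2, 1.5, 21.6]
grip_width: 0.1
t 5.8 pos [558.3 -58.5  93.8] yaw [ 1.797e+02 -1.000e-01 -9.700e+00] F [-7.2  1.5 21.6] g 0.1 -> tool shift [-1.7 -2.3 -0.2]
```

```bash
python3 -m jog '[1,0,0,2,0, 1,0,0,1,0, 1,0,0,0,0]'; python3 -m jog '[1,0,0,-30,0, 1,0,0,-35,0, 1,0,0,-35,0, 1,0,0,0,0]'; python3 -m jog '[1,0,0,0,-8.3, 1,0,0,0,-8.3, 1,0,0,0,-8.3, 1,0,0,0,-8.3, 1,0,0,0,-8.3]';python3 -m jog '[1,0,0,0,-8.3, 1,0,0,0,-8.3, 1,0,0,0,-8.3, 1,0,0,0,-8.3, 1,0,0,0,-8.3]';python3 -m jog '[1,0,0,0,-8.3, 1,0,0,0,-8.3,1,0,0,0,0]';  python3 - <<'E'
from h import *
go(498,97,185)
for n,s in(("top",(165,295,200,480)),("side",(140,350,190,400))):
    p,d=capture(n); np.savez(f"{n}3.npz",p=p,d=d); cv2.imwrite(f"pics/{n}3.png",cv2.resize(p[s[0]:s[1],s[2]:s[3]],None,fx=2.8,fy=2.8,interpolation=cv2.INTER_CUBIC)[:,:,::-1])
E
```

```text
time: 6.1
tool_pos: [558.2, -58.4, 94.5]
tcp_rot: [3.137, -0.004, -0.169]
contact_force: [-0.3, -0.2, 0.2]
grip_width: 0.3
time: 6.5
tool_pos: [557.6, -57.8, 195.9]
tcp_rot: [3.137, -0.001, -0.169]
contact_force: [0.3, -0.4, 0.4]
grip_width: 0.2
time: 7.0
tool_pos: [557.5, -57.7, 193.2]
tcp_rot: [3.138, 0.002, 0.579]
contact_force: [0.2, 0.2, -0.4]
grip_width: 0.2
time: 7.5
tool_pos: [556.4, -57.4, 187.7]
tcp_rot: [-3.137, 0.004, 1.329]
contact_force: [1.4, -0.6, 0.5]
grip_width: 0.5
time: 7.8
tool_pos: [555.7, -57.2, 184.6]
tcp_rot: [-3.133, 0.002, 1.631]
contact_force: [-0.0, 0.6, 1.4]
grip_width: 0.6
t 7.8 pos [555.7 -57.2 184.6] yaw [-1.795e+02  1.000e-01  9.340e+01] F [-0.   0.6  1.4] g 0.6 -> tool shift [157.4 -48.4  -0.3]
```

View pics/side3.png

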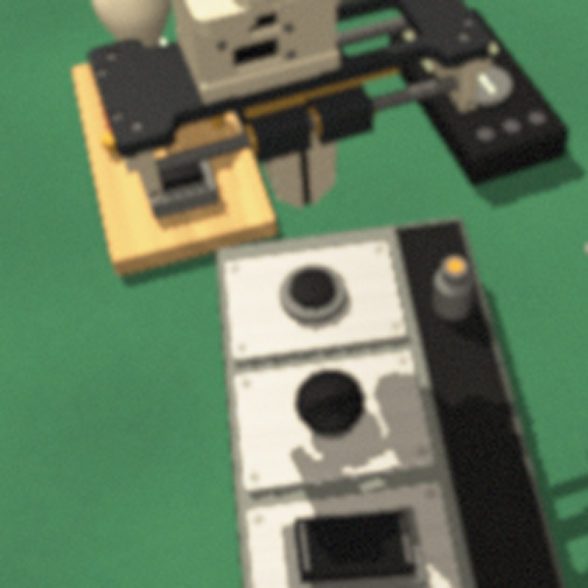

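The start button at (315,288) in the crop now sits lower in its collar. I'll confirm with depth while moving toward the key.

```bash
python3 - <<'E'
from h import *
for k in(0,3):
    d=np.load(f"side{k}.npz")["d"]; u,v=pix("side",[557,-57,72]).round().astype(int)
    print(k,np.median([atd("side",a,b,d[b,a])[2] for a in range(u-2,u+3) for b in range(v-2,v+2)]))
E
python3 -m jog '[1,32,-10,0,2.4, 1,32,-10,0,0, 1,32,-10,0,0, 1,32,-10,0,0, 1,26,-8,0,0]'; python3 -m jog '[1,0,0,0,0]'; python3 -c "
from h import *
go(498,97,95)"
```

```text
0 76.22071368330523
3 68.58376888166447
time: 8.4
tool_pos: [505.6, 97.4, 183.1]
tcp_rot: [-3.133, 0.003, 1.555]
contact_force: [0.5, -0.7, 0.6]
grip_width: 0.3
time: 8.5
tool_pos: [504.4, 100.1, 183.0]
tcp_rot: [-3.133, 0.002, 1.555]
contact_force: [-0.2, -0.6, 0.4]
grip_width: 0.3
t 8.5 pos [504.4 100.1 183. ] yaw [-1.795e+02  1.000e-01  8.910e+01] F [-0.2 -0.6  0.4] g 0.3 -> tool shift [-3.  -5.6 88. ]
```

Depth puts the start button's top at 68.6 mm, down from 76.2, so it is fully in. Descending over the key.

```bash
python3 -m jog '[1,-3,-5,25,0, 1,0,0,30,0, 1,0,0,30,0, 1,0,0,10,0, 1,0,0,0,0]'; python3 - <<'E'
from h import *
go(498,97,71)
for n,s in(("top",(165,295,200,480)),("side",(140,300,190,400))):
    p,d=capture(n); cv2.imwrite(f"pics/{n}4.png",cv2.resize(p[s[0]:s[1],s[2]:s[3]],None,fx=2.8,fy=2.8,interpolation=cv2.INTER_CUBIC)[:,:,::-1])
E
```

```text
time: 9.0
tool_pos: [500.9, 96.0, 86.4]
tcp_rot: [-3.139, 0.003, 1.544]
contact_force: [-0.6, 0.4, 0.4]
grip_width: 0.6
t 9.0 pos [500.9  96.   86.4] yaw [-179.8    0.2   88.5] F [-0.6  0.4  0.4] g 0.6 -> tool shift [ 1.  -2.9 15.4]
```

View pics/side4.png

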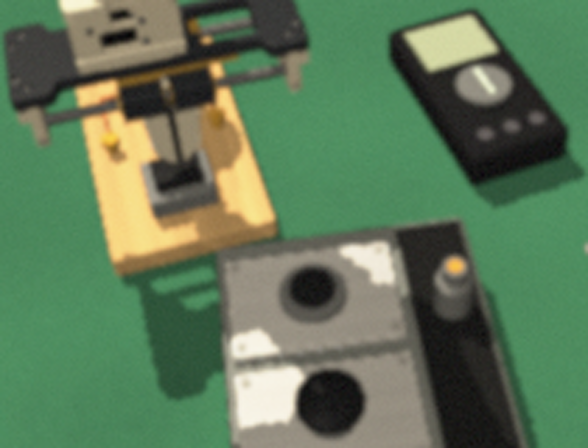

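The side view shows the tip centred over the key at about (180,175), clear of the brass posts and the bulb.

```bash
python3 -m jog '[1,1,-2,8,0, 1,0,0,5,0, 1,0,0,3,0]'; python3 -m jog '[1,0,0,3,0, 1,0,0,3,0, 1,0,0,3,0]'; python3 -c "
from h import *
go(498,97,65)"
```

```text
time: 9.4
tool_pos: [502.1, 97.1, 74.1]
tcp_rot: [3.135, 0.002, 1.543]
contact_force: [-0.4, -0.2, -0.7]
grip_width: 0.2
time: 9.7
tool_pos: [502.3, 97.1, 65.2]
tcp_rot: [3.134, 0.002, 1.543]
contact_force: [-1.7, -1.0, 4.2]
grip_width: 0.0
t 9.7 pos [502.3  97.1  65.2] yaw [1.796e+02 1.000e-01 8.840e+01] F [-1.7 -1.   4.2] g 0.0 -> tool shift [-0.3 -4.3  0.2]
```

```bash
python3 -m jog '[1,0,0,2,0, 1,0,0,2,0, 1,0,0,2,0]'; python3 -m jog '[1,0,0,2,0, 1,0,0,2,0, 1,0,0,2,0]'; python3 - <<'E'
from h import *
go(498,97,65)
for n,s in(("top",(165,295,200,480)),("side",(140,350,190,400))):
    p,d=capture(n); np.savez(f"{n}5.npz",p=p,d=d); cv2.imwrite(f"pics/{n}5.png",cv2.resize(p[s[0]:s[1],s[2]:s[3]],None,fx=2.8,fy=2.8,interpolation=cv2.INTER_CUBIC)[:,:,::-1])
go(498,97,65)
E
```

```text
time: 10.0
tool_pos: [502.4, 97.1, 64.7]
tcp_rot: [3.132, 0.002, 1.544]
contact_force: [-8.0, -0.7, 23.1]
grip_width: 0.7
time: 10.3
tool_pos: [502.4, 97.2, 64.7]
tcp_rot: [3.129, 0.003, 1.545]
contact_force: [-7.8, -0.5, 23.2]
grip_width: 0.5
t 10.3 pos [502.4  97.2  64.7] yaw [179.3   0.2  88.5] F [-7.8 -0.5 23.2] g 0.5 -> tool shift [-0.3 -4.4 -0.3]
t 10.4 pos [502.4  97.2  64.8] yaw [179.3   0.2  88.5] F [-6.9 -0.7 22.7] g 0.3 -> tool shift [-0.3 -4.4 -0.3]
```

View pics/side5.png

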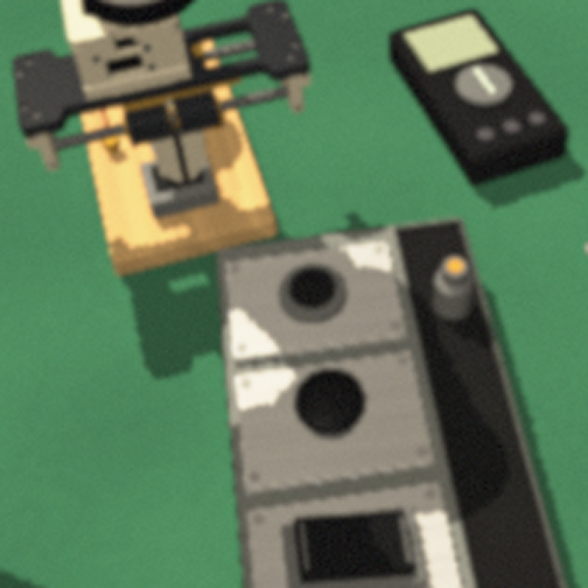

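View pics/top5.png

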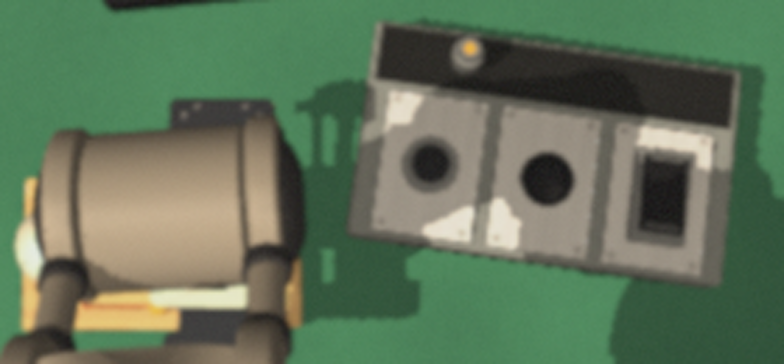

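The key is bottomed with the tip at 39.7 mm, holding about 23 N. The board corner at (118,272) and the adapter haven't moved. Handing in.

```bash
python3 -c "
from plant import *
print(close_job())"
```

```text
the job is handed in; nothing more can be done
None
```

I pressed the rocker, the start button and the spring key in that order with closed fingertips, and handed the job in at about 10.4 s with the key still held down. No verdict was reported.

- **Rocker:** before the press, depth showed the paddle rising toward +x. Afterwards it fell about 0.21 rad toward +x, so it is fully over.
- **Start button:** depth put its top at 68.6 mm, down from 76.2 mm, so it is fully in.
- **Key:** the fingertips are at about 39.7 mm (40 mm is fully down), pushing with a steady 23 N or so.
- **Bystanders and stop button:** by eye in the last pictures, the stop button was up and the lamp board, adapter and meter looked unmoved. I didn't measure these positions. The screwdriver wasn't in the last crops I viewed, but the arm worked well away from it.
- **Disagreements:** the two cameras differed by 3–8 mm in y on where the controls are. I aimed between them, closer to the top view. The tip ended about 4 mm off the key's estimated centre in x, within the 36 mm key.

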